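# Put the rinsed beaker to dry in the pull-out drying drawer

## Task

First pull the drawer of the drying cabinet well open, so that its pegs are out from under the hood, then turn the rinsed white beaker from the sloped draining cradle upside down, and lower it gently over the free peg in the drawer until its rim rests flat on the peg's foot; do not let it drop. Then push the drawer fully home. Leave the other beaker standing on its peg, and do not knock or push the balance, the tub or the lidded glass jar.

Things in the scene. Friction and masses are not known exactly. Their poses are not given: they have to be found in the camera images.
- cabinet_front (a point): Benchtop drying cabinet: 250 mm wide (y), 172 high, aluminium base and clear plastic hood, open above the drawer. The point: bottom centre of its front edge, on the table; x axis straight back into the cabinet, y to the left. It is 240 mm deep; the hood (top plate from z = 160 to 172 mm) begins 20 mm behind the point. Fixed.
- drawer (a joint): Drawer slide, m: 0 = fully home, 0.18 = fully open (along the cabinet's -x). Grey front 250 mm wide, 15 thick, upper edge 89 mm above the table; white side walls up to 50 mm, floor 16 mm above the table, 224 wide, 215 long. The two pegs stand side by side, 106 mm apart, 55 mm behind the front's inner face, and come out from under the hood when it is open.
- drawer_handle (a point): Centre of the drawer's handle: a level round steel bar, 110 mm long along the cabinet's y, 11 mm thick, 45 mm in front of the drawer's front face, 70 mm above the table. Two 8 mm stems, 45 mm either side of the centre, join it to the front.
- free_peg (a point): A peg: upright, grey, 22 mm diameter with a chamfered tip, on a flat round foot disc 72 mm across and 6 mm high that is fixed in the drawer's floor. This one is free: the right one seen from the robot (cabinet's -y). The point is the centre of the upper face of the foot disc, 22 mm above the table; the peg's tip is 69 mm above it.
- taken_peg (a point): A peg: upright, grey, 22 mm diameter with a chamfered tip, on a flat round foot disc 72 mm across and 6 mm high that is fixed in the drawer's floor. This one, the left seen from the robot (cabinet's +y), carries the other beaker. Same point and sizes as free_peg.
- beaker: The rinsed beaker: straight white plastic, 60 mm outside diameter, 105 long, wall 3 mm, closed base 4 mm thick, about 120 g. Origin: centre of the outer face of its closed base; z axis from base to mouth. It lies in the cradle, mouth down the slope (25 degrees below level) roughly towards the robot; its base end sticks out free beyond the cradle's upper end.
- beaker_mouth (a point): Centre of that beaker's open mouth, 105 mm from its base along its axis.
- cradle: White sloped draining cradle, fixed, on the left or right of the cabinet. Origin: on the table under its low lip; its x axis points up the slope. Two steel rods (8 mm thick, 36 mm apart, rising at 25 degrees, 75 mm long) on a 44 mm wide slab carry the beaker; a 56 mm wide lip at the low end stops its rim. Foot plate 120 x 80 x 8 mm (x from -20 to 100 mm).
- dry_beaker: Another beaker like the first, upside down on the taken peg; stays there. Origin: centre of its closed base (on top), z axis towards its mouth (down).
- dry_beaker_mouth (a point): Centre of the other beaker's mouth (at the bottom).
- balance: Grey bench balance, 160 x 115 x 38 mm with a black round pan; a bystander on the other side from the cradle. Origin: centre of its underside.
- tub: Low white round tub, mouth 110 mm across, 60 mm high; a bystander beside the cabinet. Origin: centre of its underside.
- jar: Glass sample jar with a white lid and a blank paper label, 60 mm across, 85 mm high; a bystander beside the cabinet. Origin: centre of its underside.
Not all that is in view belongs to the job. Leave any turquoise or yellow look-alike of the beaker alone. What is shaped like the dry_beaker but blue is not meant.

How it is judged:
By the outcome, as a careful person would: the job done as asked, in the order asked, and still so for the second after the job is handed in, with the robot touching nothing.
It also fails if it takes over 61 s, if anything falls off the work surface, if the arm or the gripper's body presses on something with over 40 N, if the wrist force passes 120 N, or if a joint passes its speed limit or range.

## Robot

A 7-joint arm with a two-finger parallel gripper is mounted at the origin on the work surface. World frame = base frame: x ahead of the robot, y to its left, z up, the work surface at z = 0. Lengths are in m, angles in rad, forces in N, time in s.
With the tool pointing down it reaches from about 0.4 to 0.85 m from the base axis. Payload 4.5 kg.
Tool frame: the origin (TCP) lies midway between the tips of the shut fingers; the grasp point (between the pads) lies 19 mm behind it; z points along the fingers, y is the line along which they close (so a half turn about z gives the same grasp; the last joint's range is limited). The gripper opens to 88 mm and grips with 3 to 60 N. Pads are 18 mm wide; open, the fingers measure 123 mm over their backs; the gripper's body (75 mm by 187 mm) begins 45 mm behind the grasp point.
Start: joints at [0.034, 0.689, -0.195, 1.565, 0.157, 0.902, -0.215], TCP at [0.625, 0, 0.215] pointing down, gripper open.
Joint ranges: [-3.01, 3.01], [-0.46, 2.08], [-1.47, 1.51], [0.13, 2.56], [-1, 4.14], [0.04, 2.09], [-2.66, 2.66]. Speed limits (rad/s): [2.57, 2.57, 3.14, 3.14, 3.14, 3.14, 3.14].

## Interface

Orientations are given as a unit quaternion [x, y, z, w].
In Python, from plant import r gives the robot as it stands.
- The arm moves only by the tool move_arm, never from a script. Its argument "targets" is a list that holds one entry, the list of rows, each a list of 7 numbers: the opening, from 0 (shut) to 1 (fully open), then the shift along the tool's x, y, z in mm, then the turn, a rotation vector about the tool's x, y, z in degrees. In form: [[[claw, dx, dy, dz, ax, ay, az], ...]]. A call has 1 to 10 rows; each row is the pose to reach, as a shift and turn from the pose commanded when the call began, along the tool's axes at that moment; what a row does not reach only later rows make up. A row lasts 1/8 s, in which the tool goes at most 62.5 mm and 10.7 degrees, less where a joint would pass 70% of its speed; a pose out of reach is approached as far as the arm can. A call with a gripper value outside its range is refused whole. The fingers move at their own pace and stop on an object; "newtons" is the grip in N (left out, the last holds). Time passes only in rows, so rows that repeat a pose let the fingers close. It gives the time, the measured TCP pose, the force, the opening and the grip force at its end, in the units of the state.
- r.get_state(): the state, without advancing time (a new reading comes with each control period).
- r.snapshot(name): name is "scene" or "side" or "wrist"; returns the picture (384x512x3 uint8, red, green, blue); there is no depth.
- r.camera_info(name): a dict with "fx", "fy", "cx", "cy" (pixels), "R" (3x3) and "t" (3): a world point X has camera coordinates R X + t. Camera axes: x right, y down, z forward; pixel columns grow to the right and rows downward; lengths in m; the calibration is good to about 2 mm. A picture is of the moment at which its call begins: read the wrist's pose just before it. camera_info takes no time and is no camera call; for the wrist camera it gives the pose at the moment of the call.
- r.finish_job(): hands the job in; it is judged then, once.
The state is a dict: "clock": time; "q": joint angles; "qd": joint speeds; "joint_torque": joint torques, N m; "tool_pos": TCP position; "eef_rot": TCP orientation; "contact_force": force on the tool from outside, world axes, zero at the start; "moment": the same for the moment, N m; "opening": opening from 0.0 (shut) to 1.0 (fully open); "finger_force": force on a finger pad.
Only numpy, scipy, OpenCV 4.12 (cv2) and the standard library are available. Lean on these libraries where they do the work, as an engineer would, in place of code of your own. Each camera call takes 0.05 s, during which the arm holds its last target. There are 200 camera calls.

## Working session

There is one attempt and no reset: what is moved stays moved. The work goes in short steps, Python scripts to look and compute and a tool call to move; the robot and the scene stay as the last step left them, time stands still between calls to the robot, and variables do not carry over. Pictures are saved under pics/ and viewed, at most 10 in all, crops included, and the job is handed in when it is done.

Besides the shell and the picture viewer there is one more tool, called after "Request:" as name(argument=value, ...), one argument or row to a line, values as JSON. move_arm: Moves the arm, as the interface text tells. Its arguments: {"type":"object","properties":{"targets":{"type":"array","items":{"type":"array","items":{"type":"array","items":{"type":"number"}}}},"newtons":{"type":"number"}},"required":["targets"]}

```bash
ls; mkdir -p pics
python3 - <<'E'
from plant import r
import cv2,numpy as np
s=r.get_state();print(s)
for n in("scene","side"):
    i=r.snapshot(n);c=r.camera_info(n);print(n,{k:np.round(v,4).tolist() for k,v in c.items()})
    cv2.imwrite(f"pics/{n}0.png",i[:,:,::-1])
a=cv2.imread("pics/scene0.png");b=cv2.imread("pics/side0.png")
cv2.imwrite("pics/scene0b.png",cv2.resize(a,(800,600),interpolation=cv2.INTER_CUBIC))
cv2.imwrite("pics/side0b.png",cv2.resize(b,(800,600),interpolation=cv2.INTER_CUBIC))
E
```

```text
pics
{'clock': 0.0, 'q': array([ 0.03382803,  0.6900117 , -0.19454147,  1.56634261,  0.15733053,
        0.90249835, -0.21513042]), 'qd': array([ 0.00013978, -0.00085288, -0.00212952, -0.00027224, -0.00202747,
       -0.00060236, -0.00090774]), 'joint_torque': array([ 3.38560185e-04, -5.27571630e+01, -1.26686912e+00, -1.53434461e+01,
       -5.26333472e-02,  6.56995355e-03,  1.65937727e-04]), 'tool_pos': array([ 6.24319953e-01, -6.31570724e-05,  2.13893863e-01]), 'eef_rot': array([ 7.07083162e-01,  7.07129786e-01, -7.05826680e-04, -6.07748532e-04]), 'contact_force': array([1.06083326, 0.00642818, 0.19436346]), 'moment': array([-0.01861397,  0.03509414, -0.01728955]), 'finger_force': 0.0, 'opening': 1.0025292974225326}
scene {'fx': 494.496, 'fy': 494.496, 'cx': 264.8341, 'cy': 194.0726, 'R': [[-0.9865, -0.1633, 0.0094], [-0.1391, 0.8073, -0.5735], [0.0861, -0.5671, -0.8191]], 't': [0.6171, 0.0852, 1.271]}
side {'fx': 490.777, 'fy': 490.777, 'cx': 259.5637, 'cy': 187.5816, 'R': [[-0.8135, -0.5811, 0.0227], [-0.3253, 0.4223, -0.8461], [0.4821, -0.6956, -0.5326]], 't': [0.5435, 0.2681, 1.0577]}
```

View pics/scene0b.png

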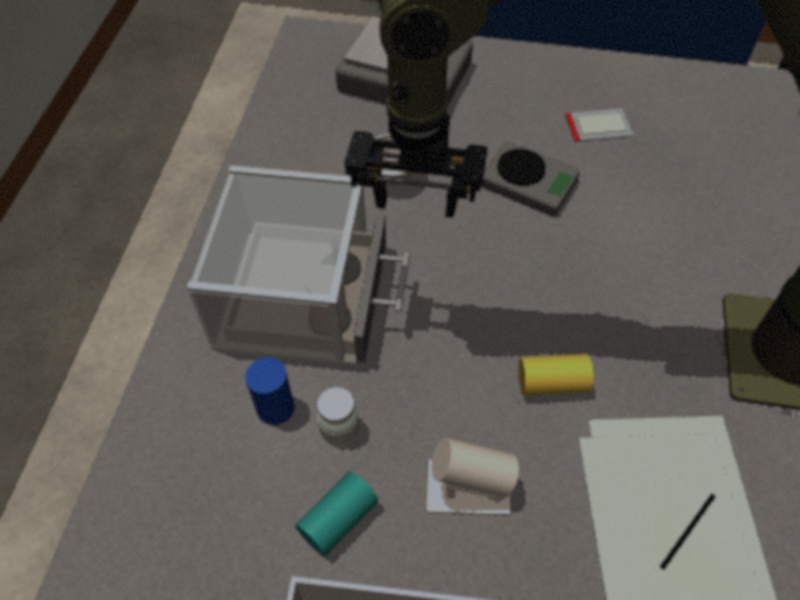

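View pics/side0b.png

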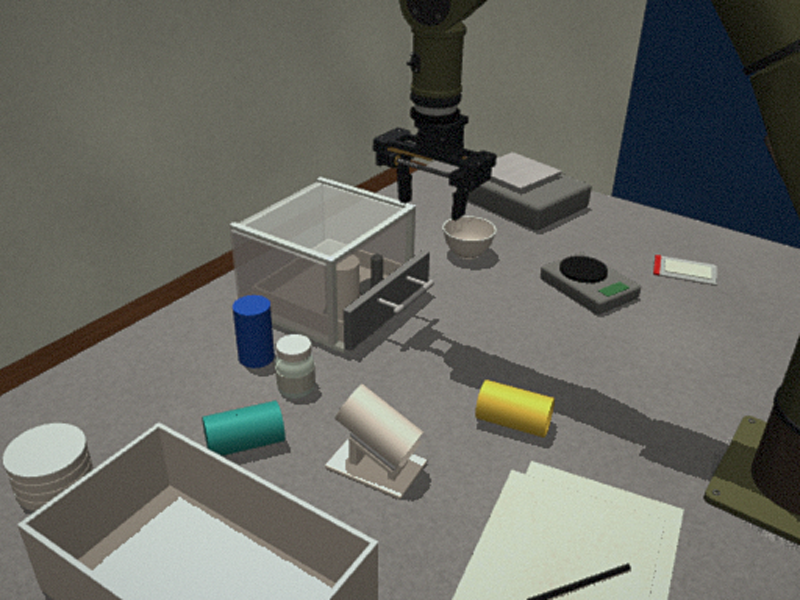

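Candidates (pixels in the 800x600 views):
- White beaker: scene (475,468), side (380,428). It lies on the white cradle, mouth toward the robot, so I choose this one.
- Yellow look-alike: scene (556,374).
- Turquoise look-alike: scene (338,512).
- Blue look-alike: scene (270,390).
- Dry beaker under the hood: scene (330,300).

The jar is at scene (337,412), the balance at (530,178), and the tub is at side (470,236).

Next I make one close montage to check the choice and pick points.

Run:
```python
import cv2,numpy as np
a=cv2.imread("pics/scene0.png");b=cv2.imread("pics/side0.png")
def c(i,x,y):
    o=cv2.resize(i[y:y+120,x:x+160],(400,300),interpolation=cv2.INTER_CUBIC)
    return np.clip(o.astype(float)*1.3,0,255).astype(np.uint8)
m=np.vstack([np.hstack([c(a,118,112),c(a,224,240)]),np.hstack([c(b,140,110),c(b,165,222)])])
cv2.imwrite("pics/mont.png",m)
```

```text
(no output)
```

View pics/mont.png

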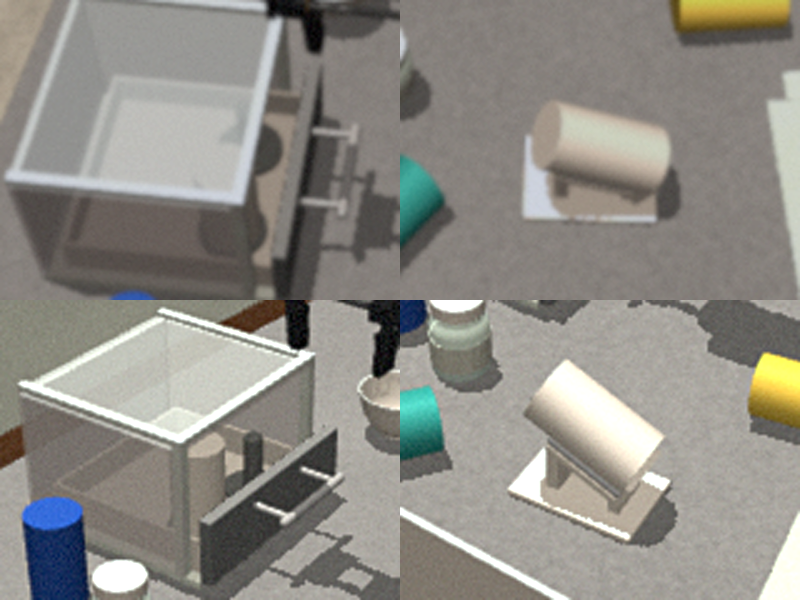

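```bash
cat > h.py <<'E'
import numpy as np,cv2
from plant import r
C={n:r.camera_info(n) for n in("scene","side")}
def P(c):
    K=np.array([[c["fx"],0,c["cx"]],[0,c["fy"],c["cy"]],[0,0,1]]);return K@np.c_[c["R"],c["t"]]
def tri(u,v,a="scene",b="side"):
    X=cv2.triangulatePoints(P(C[a]),P(C[b]),np.array(u,float).reshape(2,1),np.array(v,float).reshape(2,1))[:,0];X=X[:3]/X[3]
    e=[np.linalg.norm(pr(X,n)-w) for n,w in((a,u),(b,v))];return X,np.round(e,1)
def pr(X,n,c=None):
    x=P(c or C[n])@np.r_[X,1];return x[:2]/x[2]
def pl(u,n,z,c=None):
    c=c or C[n];R=np.array(c["R"]);o=-R.T@c["t"];d=R.T@[(u[0]-c["cx"])/c["fx"],(u[1]-c["cy"])/c["fy"],1.]
    return o+d*(z-o[2])/d[2]
E
cat > m.py <<'E'
from h import *
np.set_printoptions(precision=4,suppress=True)
O={'A':(118,112,0,0),'B':(224,240,400,0),'C':(140,110,0,300),'D':(165,222,400,300)}
def q(k,x,y): o=O[k];return np.array([(x-o[2])/2.5+o[0]-.3,(y-o[3])/2.5+o[1]-.3])
print("handle",tri(q('A',354,128),q('C',340,481)),tri(q('A',343,212),q('C',287,520)))
print("hood front side",pl(q('C',312,354),'side',.172),pl(q('C',182,441),'side',.172),"back",pl(q('C',162,312),'side',.172),pl(q('C',22,385),'side',.172))
print("hood front scene near",pl(q('A',243,195),'scene',.172),"back near",pl(q('A',8,179),'scene',.172))
print("front top side z.089",pl(q('C',337,430),'side',.089),pl(q('C',202,518),'side',.089))
print("plate scene",[pl(q('B',*p),'scene',.008) for p in((527,136),(523,218),(656,220))])
print("plate side",[pl(q('D',*p),'side',.008) for p in((510,490),(630,539),(669,484))])
b=tri(q('B',547,133),q('D',547,385));m=tri(q('B',653,160),q('D',645,463))
print("base",b,"mouth",m,np.linalg.norm(b[0]-m[0]),m[0]-b[0])
print("jar lid",tri(np.array([337,398])*.64,np.array([294,344])*.64),"blue",pl(np.array([268,370])*.64,'scene',.105),"turq",pl(np.array([338,512])*.64,'scene',.03),"yel",pl(np.array([556,374])*.64,'scene',.03))
print("balance",pl(np.array([530,178])*.64,'scene',.038),"tub",pl(np.array([470,226])*.64,'side',.06))
E
python3 m.py
```

```text
handle (array([ 0.6503, -0.0522,  0.0596]), array([0.4, 0.4])) (array([0.6411, 0.0629, 0.0706]), array([0.1, 0.1]))
hood front side [ 0.7308 -0.1052  0.172 ] [0.7185 0.137  0.172 ] back [ 0.9401 -0.0882  0.172 ] [0.931  0.1493 0.172 ]
hood front scene near [0.7205 0.1286 0.172 ] back near [0.9353 0.1474 0.172 ]
front top side z.089 [ 0.6902 -0.1014  0.089 ] [0.696  0.1358 0.089 ]
plate scene [array([0.5558, 0.2843, 0.008 ]), array([0.5473, 0.3625, 0.008 ]), array([0.4297, 0.3445, 0.008 ])]
plate side [array([0.5435, 0.3642, 0.008 ]), array([0.4274, 0.3474, 0.008 ]), array([0.4373, 0.2755, 0.008 ])]
base (array([0.5359, 0.3195, 0.1   ]), array([0.3, 0.3])) mouth (array([0.441 , 0.309 , 0.0563]), array([0., 0.])) 0.10502221033777447 [-0.0949 -0.0104 -0.0437]
jar lid (array([0.7013, 0.2466, 0.0797]), array([1.6, 1.6])) blue [0.804 0.228 0.105] turq [0.6683 0.3928 0.03  ] yel [0.3801 0.1188 0.03  ]
balance [ 0.4539 -0.2901  0.038 ] tub [ 0.7145 -0.2899  0.06  ]
```

The montage confirms the choice. The white beaker lies on the rods of the white-footed cradle, base end up at (547,133) in the crop. The pegs are behind the grey front, and the handle bar runs from (354,128) to (343,212).

For the drawer, I'll hook the shut fingers behind the handle bar.

Request:
move_arm(
  targets=[
    [[0,0,0,0,0,0,10],[0,1,5,0,0,0,20],[0,2,10,0,0,0,30],[0,3,20,0,0,0,40],[0,4,28,0,0,0,50],[0,5,35,0,0,0,60],[0,6,40,0,0,0,70],[0,7,45,0,0,0,80],[0,7,46,0,0,0,86],[0,7,46,0,0,0,86]],
  ],
)

```text
clock: 1.35
tool_pos: [0.6707, 0.0072, 0.2141]
eef_rot: [0.999, 0.036, -0.001, 0.0]
contact_force: [-0.3, -0.2, 0.1]
opening: 0.006
finger_force: 0.0
```

Request:
move_arm(
  targets=[
    [[0,0,0,40,0,0,0],[0,0,0,80,0,0,0],[0,0,0,110,0,0,0],[0,0,0,130,0,0,0],[0,0,0,150,0,0,0],[0,0,0,162,0,0,0],[0,0,0,162,0,0,0]],
  ],
)

```text
clock: 2.22
tool_pos: [0.6707, 0.0071, 0.0521]
eef_rot: [0.999, 0.035, -0.0, -0.0]
contact_force: [0.2, -0.0, 0.4]
opening: 0.008
finger_force: 0.0
```

Run:
```python
from plant import r
import cv2,numpy as np
b=r.snapshot("side");a=r.snapshot("scene")
cv2.imwrite("pics/hook.png",np.hstack([cv2.resize(i[y:y+120,x:x+160,::-1],(400,300),interpolation=cv2.INTER_CUBIC) for i,x,y in((b,180,110),(a,170,100))]))
print(r.get_state()["contact_force"])
```

```text
[ 0.39009071 -0.64611315  0.74634651]
```

View pics/hook.png

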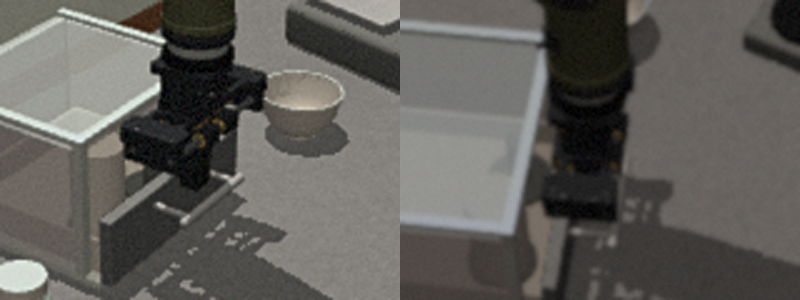

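The left crop shows the shut fingers behind the bar (about (205,190)), between it and the front, with no contact force. Now I pull.

Request:
move_arm(
  targets=[
    [[0,-6,0,0,0,0,0],[0,-14,0,0,0,0,0],[0,-26,0,0,0,0,0],[0,-40,0,0,0,0,0],[0,-55,0,0,0,0,0],[0,-70,0,0,0,0,0],[0,-85,0,0,0,0,0],[0,-100,0,0,0,0,0],[0,-112,0,0,0,0,0],[0,-120,0,0,0,0,0]],
  ],
)

```text
clock: 3.58
tool_pos: [0.5506, -0.0014, 0.053]
eef_rot: [0.999, 0.035, 0.0, -0.0]
contact_force: [-0.0, 0.5, -0.4]
opening: 0.005
finger_force: 0.0
```

Request:
move_arm(
  targets=[
    [[0,-10,0,0,0,0,0],[0,-20,0,0,0,0,0],[0,-32,0,0,0,0,0],[0,-44,0,0,0,0,0],[0,-54,0,0,0,0,0],[0,-62,0,0,0,0,0],[0,-66,0,0,0,0,0],[0,-66,0,0,0,0,0]],
  ],
)

```text
clock: 4.58
tool_pos: [0.4854, -0.0059, 0.0527]
eef_rot: [0.999, 0.035, 0.0, -0.0]
contact_force: [1.0, 0.4, -1.0]
opening: 0.004
finger_force: 0.0
```

Request:
move_arm(
  targets=[
    [[0,5,0,0,0,0,0],[0,6,0,0,0,0,0],[0,6,0,-30,0,0,0],[0,6,0,-80,0,0,0],[0,6,0,-130,0,0,0],[0,6,0,-180,0,0,0],[0.5,6,-50,-200,0,0,0],[1,6,-100,-200,0,0,0],[1,6,-150,-200,0,0,0],[1,6,-160,-200,0,0,0]],
  ],
)

```text
clock: 5.82
tool_pos: [0.4796, 0.1585, 0.2526]
eef_rot: [0.999, 0.038, -0.0, -0.001]
contact_force: [0.7, -1.5, 0.5]
opening: 0.433
finger_force: 0.0
```

```bash
cat >> h.py <<'E'
from scipy.spatial.transform import Rotation as Ro
D=Ro.from_quat([1,0,0,0])
def goal(g,yaw,tilt,back=0):
    """grasp point g, heading yaw, tilt forward from straight down (deg) -> shift mm, rotvec deg in the current tool frame"""
    s=r.get_state();R0=Ro.from_quat(s["eef_rot"])
    R=Ro.from_euler('z',yaw,degrees=True)*D*Ro.from_euler('y',tilt,degrees=True)
    T=np.array(g)+R.apply([0,0,.019-back])
    return np.round(R0.inv().apply(T-s["tool_pos"])*1e3,1),np.round((R0.inv()*R).as_rotvec(degrees=True),1)
E
python3 - <<'E'
from h import *
b=r.snapshot("side");a=r.snapshot("scene")
for n,i in(("scene",a),("side",b)): cv2.imwrite(f"pics/{n}1.png",i[:,:,::-1])
cv2.imwrite("pics/open.png",np.clip(1.3*np.hstack([cv2.resize(i[y:y+180,x:x+160,::-1],(400,450),interpolation=cv2.INTER_CUBIC) for i,x,y in((a,170,90),(b,180,110))]),0,255))
g=np.array([.5205,.3178,.0929])
print(r.get_state()["tool_pos"],goal(g,7.5,-25,.1),goal(g,7.5,-25))
E
```

```text
[0.48008074 0.15520116 0.25259008] (array([  86.3, -161.2,   86.3]), array([ -0.7, -25. ,  -3.3])) (array([  44.1, -158.8,  176.9]), array([ -0.7, -25. ,  -3.3]))[ WARN:0@2.515] global loadsave.cpp:1063 imwrite_ Unsupported depth image for selected encoder is fallbacked to CV_8U.
```

View pics/open.png

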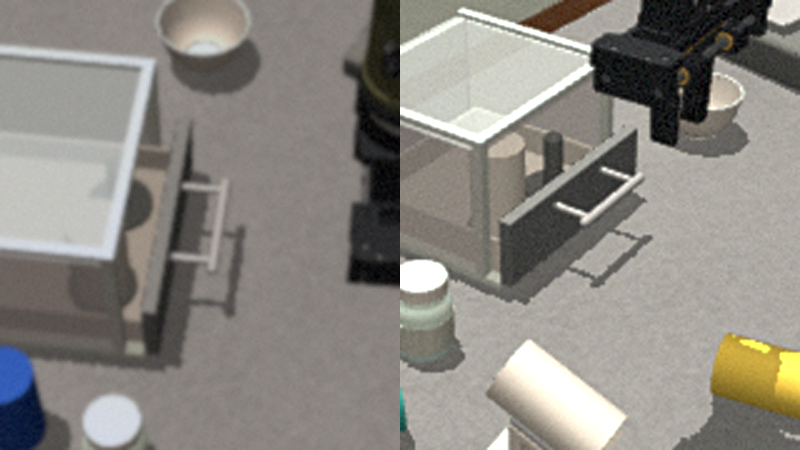

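The drawer did not move: the handle is still at scene pixel (260,163). I need to find out where the fingers were relative to the bar.

Run:
```python
from h import *
np.set_printoptions(precision=4,suppress=True)
A=lambda x,y:np.array([x/2.5+170,y/2.5+90])
B=lambda x,y:np.array([(x-400)/2.5+180,y/2.5+110])
for p in((225,184),(214,266)): print("scene end",pl(A(*p),'scene',.07))
for p in((640,181),(587,219)): print("side end",pl(B(*p),'side',.07))
print("tri",tri(A(225,184),B(640,181)),tri(A(214,266),B(587,219)))
t=[.6707,.0071,.0521]
for z in (.0521,.07,.1): t[2]=z;print("TCP in hook crop: side",(pr(t,'side')-[180,110])*2.5,"scene",(pr(t,'scene')-[170,100])*2.5+[400,0])
print("front top edge scene",[pl(A(*p),'scene',.089) for p in((187,125),(155,275))],"side",[pl(B(*p),'side',.089) for p in((636,131),(503,218))])
# old hands
print("bar pred in hook crop side",(pr([.6457,.0053,.07],'side')-[180,110])*2.5)
```

```text
scene end [ 0.6462 -0.0432  0.07  ]
scene end [0.6394 0.0616 0.07  ]
side end [ 0.6398 -0.0356  0.07  ]
side end [0.6414 0.0617 0.07  ]
tri (array([ 0.6478, -0.0496,  0.0607]), array([0.3, 0.3])) (array([0.6394, 0.0636, 0.0722]), array([0.2, 0.2]))
TCP in hook crop: side [194.3154 201.9887] scene [593.4852 204.0709]
TCP in hook crop: side [194.6547 188.1665] scene [593.1442 193.6972]
TCP in hook crop: side [195.2343 164.5541] scene [592.5546 175.7622]
front top edge scene [array([ 0.697 , -0.1003,  0.089 ]), array([0.6917, 0.0948, 0.089 ])] side [array([ 0.6881, -0.0978,  0.089 ]), array([0.6937, 0.1358, 0.089 ])]
bar pred in hook crop side [214.3766 194.9305]
```

Request:
move_arm(
  targets=[
    [[0,0,0,0,0,0,0],[0,40,40,0,0,0,0],[0,80,80,0,0,0,0],[0,120,120,0,0,0,0],[0,160,150,0,0,0,0],[0,180,161,0,0,0,0],[0,180,161,0,0,0,0],[0,180,161,50,0,0,0],[0,180,161,100,0,0,0],[0,180,161,120,0,0,0]],
  ],
)

```text
clock: 7.18
tool_pos: [0.6675, 0.0063, 0.1298]
eef_rot: [0.999, 0.035, -0.003, -0.0]
contact_force: [0.9, -0.5, 0.5]
opening: -0.001
finger_force: 0.0
```

Request:
move_arm(
  targets=[
    [[0,0,0,30,0,0,0],[0,0,0,60,0,0,0],[0,0,0,80,0,0,0],[0,0,0,90,0,0,0],[0,0,0,90,0,0,0]],
  ],
)

```text
clock: 7.8
tool_pos: [0.6708, 0.006, 0.0427]
eef_rot: [0.999, 0.035, -0.0, 0.0]
contact_force: [-0.1, 0.1, 0.1]
opening: 0.005
finger_force: 0.0
```

Run:
```python
from h import *
b=r.snapshot("side");cv2.imwrite("pics/side2.png",b[:,:,::-1])
s=r.get_state();print(s["tool_pos"],s["contact_force"],pr(s["tool_pos"],"side"))
```

```text
[0.67149539 0.00594916 0.0433703 ] [ 0.56631424 -0.56273853 -0.21573789] [257.67021263 193.1885409 ]
```

Request:
move_arm(
  targets=[
    [[0,-5,0,0,0,0,0],[0,-10,0,0,0,0,0],[0,-16,0,0,0,0,0],[0,-24,0,0,0,0,0],[0,-32,0,0,0,0,0],[0,-40,0,0,0,0,0],[0,-46,0,0,0,0,0],[0,-50,0,0,0,0,0],[0,-50,0,0,0,0,0]],
  ],
)

```text
clock: 8.98
tool_pos: [0.6202, 0.0023, 0.0425]
eef_rot: [0.999, 0.035, -0.001, 0.0]
contact_force: [0.9, 0.4, 0.6]
opening: 0.006
finger_force: 0.0
```

Run:
```python
from h import *
b=r.snapshot("side")[:,:,::-1];a=cv2.imread("pics/side2.png");cv2.imwrite("pics/side3.png",b)
s=r.get_state();print(s["tool_pos"],s["contact_force"],pr(s["tool_pos"],"side"))
cv2.imwrite("pics/cmp.png",np.clip(1.3*np.hstack([cv2.resize(i[130:230,200:300],(400,400),interpolation=cv2.INTER_CUBIC) for i in(a,b)]),0,255).astype(np.uint8))
```

```text
[0.62034708 0.00219957 0.04244742] [-0.38450102 -1.24874673 -0.00497018] [273.7584448  199.11111742]
```

View pics/cmp.png

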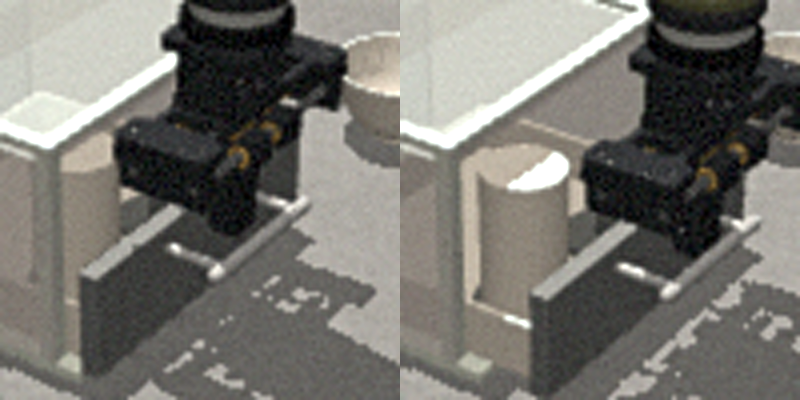

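The drawer follows this time: in the right crop it is about 40 mm open, with the bar at (700,265). Earlier it must have run back after I let go, so I'll pull to the end, settle, and check while still hooked.

Request:
move_arm(
  targets=[
    [[0,-8,0,0,0,0,0],[0,-20,0,0,0,0,0],[0,-34,0,0,0,0,0],[0,-48,0,0,0,0,0],[0,-62,0,0,0,0,0],[0,-76,0,0,0,0,0],[0,-90,0,0,0,0,0],[0,-102,0,0,0,0,0],[0,-112,0,0,0,0,0],[0,-120,0,0,0,0,0]],
  ],
)

```text
clock: 10.28
tool_pos: [0.5011, -0.0059, 0.0428]
eef_rot: [0.999, 0.035, 0.0, -0.0]
contact_force: [1.7, 0.4, -0.3]
opening: 0.005
finger_force: 0.9
```

Request:
move_arm(
  targets=[
    [[0,-5,0,0,0,0,0],[0,-9,0,0,0,0,0],[0,-12,0,0,0,0,0],[0,-14,0,0,0,0,0],[0,-15,0,0,0,0,0],[0,-15,0,0,0,0,0],[0,-15,0,0,0,0,0]],
  ],
)

```text
clock: 11.15
tool_pos: [0.4864, -0.007, 0.0427]
eef_rot: [0.999, 0.035, -0.0, 0.0]
contact_force: [0.1, 0.5, 0.7]
opening: 0.006
finger_force: 0.5
```

Run:
```python
from h import *
for k in range(3):
    s=r.get_state();b=r.snapshot("side")[:,:,::-1];print(s["clock"],s["tool_pos"],s["contact_force"])
cv2.imwrite("pics/side4.png",b)
# grey front top edge: brightness column of drawer corner
g=cv2.cvtColor(b,cv2.COLOR_BGR2GRAY)
for d in(0,.1,.165,.18):
    print(d,"bar end pred",pr([.6400-d*.997,.0626-d*.07,.07],"side"))
```

```text
11.15 [ 0.48639707 -0.00697012  0.04267849] [0.13556076 0.48712906 0.73202794]
11.2 [ 0.48645038 -0.00697451  0.0426878 ] [1.50352212 1.14598082 0.34368037]
11.25 [ 0.48640822 -0.00696332  0.04267828] [0.72952306 0.65696188 0.35708747]
0 bar end pred [255.01213765 197.9330118 ]
0.1 bar end pred [288.50538124 209.93825289]
0.165 bar end pred [311.5540096  218.19975015]
0.18 bar end pred [317.02512573 220.16080441]
```

Request:
move_arm(
  targets=[
    [[0,0,0,-8,0,0,0],[0,0,0,-16,0,0,0],[0,0,0,-26,0,0,0],[0,0,0,-40,0,0,0],[0,0,0,-60,0,0,0]],
  ],
)

```text
clock: 11.92
tool_pos: [0.4863, -0.0069, 0.1037]
eef_rot: [0.999, 0.035, -0.0, -0.0]
contact_force: [0.6, 0.6, 0.2]
opening: -0.0
finger_force: 0.0
```

Run:
```python
from h import *
a=cv2.imread("pics/side4.png")
b=r.snapshot("side")[:,:,::-1];cv2.imwrite("pics/side5.png",b);print(r.get_state()["contact_force"])
cv2.imwrite("pics/cmp2.png",np.clip(1.3*np.hstack([cv2.resize(i[110:260,190:340],(400,400),interpolation=cv2.INTER_CUBIC) for i in(a,b)]),0,255).astype(np.uint8))
```

```text
[0.23706815 0.31060577 1.72504354]
```

View pics/cmp2.png

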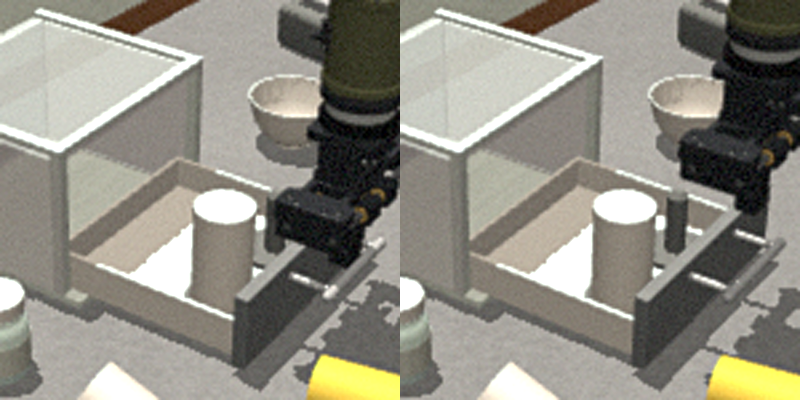

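The drawer is now well open and stays so after lifting out. In the right crop the free peg is at (676,222), the dry beaker at (625,240), and the bar end at (726,295). I'll clear the arm and measure the pegs numerically.

Request:
move_arm(
  targets=[
    [[0,0,0,-40,0,0,0],[0,0,0,-90,0,0,0],[0.5,0,-20,-140,0,0,0],[1,0,-60,-150,0,0,0],[1,0,-110,-150,0,0,0],[1,10,-160,-150,0,0,0],[1,20,-200,-150,0,0,0],[1,30,-240,-150,0,0,0],[1,40,-270,-150,0,0,0],[1,40,-270,-150,0,0,0]],
  ],
)

```text
clock: 13.22
tool_pos: [0.5071, 0.2684, 0.2525]
eef_rot: [0.999, 0.037, -0.0, -0.001]
contact_force: [-0.7, -1.2, -0.7]
opening: 0.89
finger_force: 0.0
```

Run:
```python
from h import *
np.set_printoptions(precision=4,suppress=True)
I={n:r.snapshot(n)[:,:,::-1].copy() for n in("scene","side")}
for n in I: cv2.imwrite(f"pics/{n}6.png",I[n])
print(r.get_state()["tool_pos"])
a=.07;ex=np.array([np.cos(a),np.sin(a),0]);ey=np.array([-np.sin(a),np.cos(a),0])
for d in(.165,.18):
  cf=np.array([.7045,.0095,0]);fp=cf+ex*(.055-d)-ey*.053;tp=fp+ey*.106
  for n in I: print(d,n,"tip",pr(fp+[0,0,.091],n),"foot",pr(fp+[0,0,.022],n),"dry",pr(tp+[0,0,.127],n))
s=[cv2.resize(I[n][y:y+112,x:x+100],(400,448),interpolation=cv2.INTER_CUBIC) for n,x,y in(("scene",210,120),("side",240,140))]
cv2.imwrite("pics/pegs.png",np.clip(1.3*np.hstack(s).astype(float),0,255).astype(np.uint8))
```

```text
[0.5072 0.2643 0.2527]
0.165 scene tip [278.7355 158.6448] foot [277.9068 174.8215] dry [275.7846 183.3497]
0.165 side tip [292.1002 178.3223] foot [290.6669 199.4838] dry [272.9693 184.1923]
0.18 scene tip [284.529  159.1036] foot [283.4542 175.2693] dry [282.0164 183.8578]
0.18 side tip [296.9875 179.9136] foot [295.4156 201.1329] dry [278.1383 185.9391]
```

View pics/pegs.png

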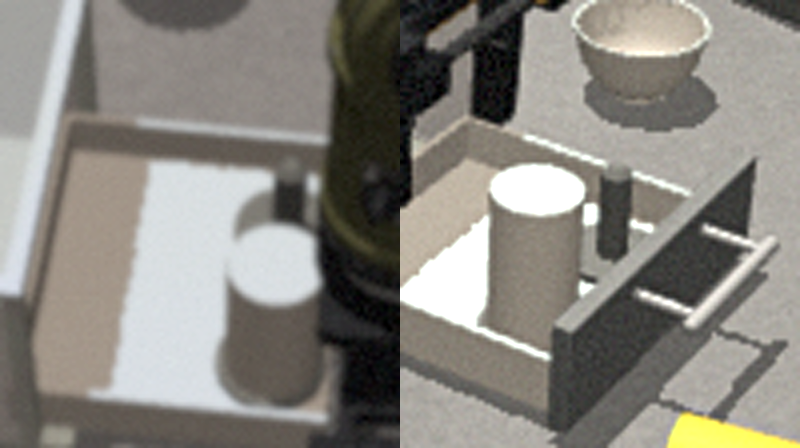

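The drawer is well open. In the left crop (scene) the peg tip is at (290,163) and the dry beaker's top at (275,263). In the right crop (side) they are at (617,168) and (537,190).

Run:
```python
from h import *
np.set_printoptions(precision=4,suppress=True)
A=lambda x,y:np.array([x/4+210-.4,y/4+120-.4]);B=lambda x,y:np.array([(x-400)/4+240-.4,y/4+140-.4])
# dry top by mask (side and scene): bright blob near click
for n,(x,y) in(("scene",(278,185)),("side",(274,187))):
    i=cv2.imread(f"pics/{n}6.png");g=cv2.cvtColor(i,cv2.COLOR_BGR2GRAY);print(n,g[y,x],g[y-12:y+13:3,x])
print("tip",tri(A(290,163),B(617,168)),pl(A(290,163),'scene',.091),pl(B(617,168),'side',.091))
print("dry",tri(A(275,263),B(537,190)),pl(A(275,263),'scene',.127),pl(B(537,190),'side',.127))
print("handle ends side",pl(B(773,243),'side',.07),pl(B(693,320),'side',.07))
g=np.array([.5205,.3178,.0929])
print(r.get_state()["tool_pos"],goal(g,7.5,-25,.1),goal(g,7.5,-25))
```

```text
scene 169 [ 59 137 170 170 169 170 170 168  81]
side 221 [186  98 194 218 221 216 205 100 106]
tip (array([ 0.5904, -0.0502,  0.0849]), array([0.6, 0.6])) [ 0.5891 -0.047   0.091 ] [ 0.5856 -0.0395  0.091 ]
dry (array([0.585 , 0.0576, 0.1228]), array([0.5, 0.5])) [0.5841 0.0595 0.127 ] [0.5816 0.0647 0.127 ]
handle ends side [ 0.4716 -0.0522  0.07  ] [0.4699 0.0542 0.07  ]
[0.5072 0.2643 0.2527] (array([ 51.2, -54.6,  86.3]), array([ -0.7, -25. ,  -3.5])) (array([  9. , -52.1, 176.9]), array([ -0.7, -25. ,  -3.5]))
```

Request:
move_arm(
  targets=[
    [[1,15,-15,0,0,-6,-1],[1,30,-30,0,0,-12,-2],[1,45,-45,20,0,-18,-3],[1,51,-56,50,-0.7,-25,-3.5],[1,51,-56,83,-0.7,-25,-3.5],[1,51,-56,83,-0.7,-25,-3.5]],
  ],
)

```text
clock: 14.08
tool_pos: [0.5532, 0.3221, 0.1671]
eef_rot: [0.974, 0.063, -0.219, 0.015]
contact_force: [0.8, 0.2, 0.0]
opening: 1.006
finger_force: 0.0
```

Run:
```python
from h import *
np.set_printoptions(precision=4,suppress=True)
g=np.array([.5205,.319,.095])
s=r.get_state();print(s["tool_pos"],Ro.from_quat(s["eef_rot"]).as_matrix()[:,2],s["q"],goal(g,7.5,-25))
w=r.snapshot("wrist")[:,:,::-1];cv2.imwrite("pics/w1.png",w)
```

```text
[0.5532 0.3221 0.1671] [-0.4247 -0.0573 -0.9035] [-0.5921  1.0181  0.2081  1.0669 -0.3081  1.5061 -1.7967] (array([ 1.4, -1.4, 98.2]), array([ 0.1,  0.4, -0.1]))
```

View pics/w1.png

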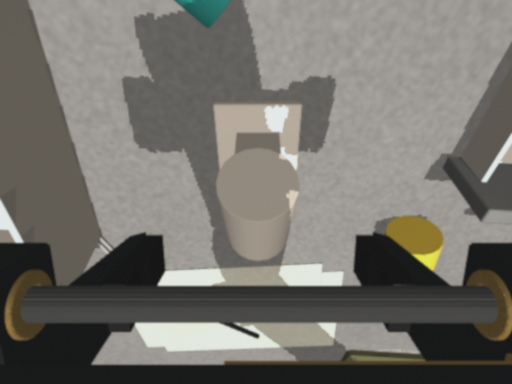

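The wrist view shows the white beaker's base at (258,188), centred between the fingers (centre x≈260). I advance along the tool and close.

Request:
move_arm(
  targets=[
    [[1,0,-1,25,0,0,0],[1,1,-1,50,0,0,0],[1,1,-1,75,0,0,0],[1,1,-1,90,0,0,0],[1,1,-1,98,0,0,0],[1,1,-1,98,0,0,0]],
  ],
)

```text
clock: 14.88
tool_pos: [0.5146, 0.3205, 0.0811]
eef_rot: [0.974, 0.064, -0.216, 0.013]
contact_force: [0.4, 0.5, -0.2]
opening: 0.999
finger_force: 0.0
```

Request:
move_arm(
  targets=[
    [[0.6,0,0,0,0,0,0],[0.6,0,0,0,0,0,0],[0.5,0,0,0,0,0,0],[0.5,0,0,0,0,0,0],[0.5,0,0,0,0,0,0]],
  ],
  newtons=20,
)

```text
clock: 15.5
tool_pos: [0.5152, 0.3189, 0.0808]
eef_rot: [0.974, 0.064, -0.215, 0.015]
contact_force: [2.1, -4.8, 4.3]
opening: 0.659
finger_force: 19.5
```

Request:
move_arm(
  targets=[
    [[0.5,-3,0,-6,0,0,0],[0.5,-8,0,-18,0,0,0],[0.5,-17,0,-36,0,0,0],[0.5,-30,0,-64,0,0,0],[0.5,-42,0,-90,0,0,0],[0.5,-55,0,-118,0,0,0],[0.5,-63,0,-136,0,0,0],[0.5,-63,0,-136,0,0,0]],
  ],
)

```text
clock: 16.5
tool_pos: [0.5157, 0.3212, 0.233]
eef_rot: [0.975, 0.065, -0.214, 0.012]
contact_force: [0.1, -0.2, -2.5]
opening: 0.659
finger_force: 19.9
```

Run:
```python
from h import *
np.set_printoptions(precision=4,suppress=True)
I={n:r.snapshot(n)[:,:,::-1].copy() for n in("scene","side","wrist")}
for n in I: cv2.imwrite(f"pics/{n}7.png",I[n])
s=r.get_state();print(s["tool_pos"],s["contact_force"],s["opening"],s["q"])
T=s["tool_pos"];R=Ro.from_quat(s["eef_rot"]).as_matrix();gp=T-.019*R[:,2]
# predicted base/mouth if gripped as planned: mouth dir at 40 deg from tool z
for tilt in (24.6,):
    m=np.array([-.9,-.12,-.4166]);m/=np.linalg.norm(m)
    b=gp-m*.017;print("base",b,pr(b,'side'),pr(b,'scene'),"mouth",b+m*.105,pr(b+m*.105,'side'),pr(b+m*.105,'scene'))
s=[cv2.resize(I[n][y:y+150,x:x+134],(400,448),interpolation=cv2.INTER_CUBIC) for n,x,y in(("scene",250,200),("side",170,130))]
cv2.imwrite("pics/held.png",np.clip(1.3*np.hstack(s).astype(float),0,255).astype(np.uint8))
```

```text
[0.5141 0.3204 0.2299] [ 0.7579  0.2589 -2.1831] 0.658908195658882 [-0.6264  0.8934  0.2131  1.1699 -0.3024  1.5198 -1.8136]
base [0.5374 0.3235 0.2542] [220.6372 195.1993] [284.3565 261.2689] mouth [0.4428 0.3108 0.2104] [263.4348 227.8371] [332.5421 273.2882]
```

Run:
```python
from h import *
np.set_printoptions(precision=4,suppress=True)
for th in (40,): print(goal([.46,.22,.30],15,th))
```

```text
(array([-73.1,  90.7, -27.3]), array([ 0.9, 65. , -7.8]))
```

Request:
move_arm(
  targets=[
    [[0.5,-10,11,-4,0.1,8,-1],[0.5,-20,23,-7,0.2,16,-2],[0.5,-30,34,-10,0.3,24,-3],[0.5,-40,45,-14,0.4,32,-4],[0.5,-50,57,-17,0.5,40,-5],[0.5,-60,68,-20,0.6,48,-6],[0.5,-68,80,-24,0.8,56,-7],[0.5,-73,90,-27,0.9,65,-7.8],[0.5,-73,91,-27,0.9,65,-7.8],[0.5,-73,91,-27,0.9,65,-7.8]],
  ],
)

```text
clock: 17.9
tool_pos: [0.4763, 0.2331, 0.3349]
eef_rot: [0.943, 0.124, 0.308, -0.03]
contact_force: [1.3, -0.2, -1.5]
opening: 0.641
finger_force: 19.6
```

Run:
```python
from h import *
np.set_printoptions(precision=4,suppress=True)
s=r.get_state();print(s["tool_pos"],s["contact_force"],s["opening"],s["q"],Ro.from_quat(s["eef_rot"]).as_matrix()[:,2])
print(goal([.588,-.044,.28],22,40))
```

```text
[0.4763 0.2331 0.3349] [ 1.2691 -0.2275 -1.4669] 0.6414282294690965 [-1.2921  0.2872  0.7547  2.3064  0.7382  0.044  -2.6553] [ 0.5729  0.1336 -0.8087]
(array([ -3.7, 293.4,  90.3]), array([ 5.4,  4. , -5.1]))
```

```bash
cat >> h.py <<'E'
def pose(g,yaw,tilt):
    R=Ro.from_euler('z',yaw,degrees=True)*D*Ro.from_euler('y',tilt,degrees=True)
    return np.array(g)+R.apply([0,0,.019]),R
def rel(a,b):
    return np.round(a[1].inv().apply(b[0]-a[0])*1e3,1),np.round((a[1].inv()*b[1]).as_rotvec(degrees=True),1)
E
python3 - <<'E'
from h import *
a=pose([.46,.22,.30],15,40)
print(rel(a,pose([.50,.10,.28],45,40)),rel(a,pose([.588,-.044,.28],45,40)))
print(goal([.588,-.044,.28],45,40))
E
```

```text
(array([ -8.3, 120.2,  19.1]), array([ 19.3,   0. , -23. ])) (array([ 28.3, 282. ,  49.8]), array([ 19.3,   0. , -23. ]))
(array([ -4.9, 288.8,  89.3]), array([ 19.5,   4.2, -23.2]))
```

Request:
move_arm(
  targets=[
    [[0.5,3,25,5,3,0,-4],[0.5,6,60,10,6,0,-8],[0.5,10,95,15,9,0,-12],[0.5,13,130,20,12,0,-16],[0.5,16,165,27,15,0,-19],[0.5,20,200,34,18,0,-22],[0.5,24,240,42,19.3,0,-23],[0.5,28,270,48,19.3,0,-23],[0.5,28,282,50,19.3,0,-23],[0.5,28,282,50,19.3,0,-23]],
  ],
)

```text
clock: 19.15
tool_pos: [0.5749, 0.0207, 0.2989]
eef_rot: [0.881, 0.357, 0.283, -0.128]
contact_force: [2.9, 2.1, -3.2]
opening: 0.644
finger_force: 19.7
```

Run:
```python
from h import *
np.set_printoptions(precision=4,suppress=True)
s=r.get_state();R=Ro.from_quat(s["eef_rot"]).as_matrix();print(s["clock"],s["tool_pos"],s["contact_force"],s["opening"],s["q"],R[:,2],"g",s["tool_pos"]-.019*R[:,2])
p=pose([.588,-.044,.28],45,40);print(p[0],p[1].as_matrix()[:,2],goal([.588,-.044,.28],45,40))
```

```text
19.15 [0.5749 0.0207 0.2989] [ 2.8575  2.0615 -3.2189] 0.6444687117528922 [ 0.945   0.7408 -1.3125  2.0179  0.7734  0.4462 -1.5175] [ 0.4071  0.4274 -0.8072] g [0.5672 0.0126 0.3142]
[ 0.5966 -0.0354  0.2654] [ 0.4545  0.4545 -0.766 ] (array([-38.3,  55.9,  11.9]), array([-0.8,  3.8, -1.1]))
```

Request:
move_arm(
  targets=[
    [[0.5,0,0,0,0,0,0],[0.5,0,0,0,0,0,0],[0.5,0,0,0,0,0,0],[0.5,0,0,0,0,0,0]],
  ],
)

```text
clock: 19.65
tool_pos: [0.5756, 0.0238, 0.2996]
eef_rot: [0.881, 0.358, 0.283, -0.126]
contact_force: [-0.2, -0.8, -1.5]
opening: 0.64
finger_force: 19.7
```

Run:
```python
from h import *
np.set_printoptions(precision=4,suppress=True)
s=r.get_state();R=Ro.from_quat(s["eef_rot"]).as_matrix();print(s["clock"],s["tool_pos"],s["contact_force"],s["opening"],s["q"],R[:,2],"g",s["tool_pos"]-.019*R[:,2])
print(goal([.588,-.044,.28],45,40))
I={n:r.snapshot(n)[:,:,::-1].copy() for n in("scene","side")}
for n in I: cv2.imwrite(f"pics/{n}8.png",I[n])
m=[]
# bright/tan white-plastic mask around expected beaker: print expected pixels
g=s["tool_pos"]-.019*R[:,2]
for n in I: print(n,"base",pr(g+[0,0,.017],n),"mouth",pr(g-[0,0,.088],n))
```

```text
19.65 [0.5756 0.0238 0.2996] [-0.166  -0.8101 -1.5041] 0.6400126408883959 [ 0.9352  0.7337 -1.3056  2.019   0.7751  0.4411 -1.5246] [ 0.4083  0.4247 -0.808 ] g [0.5679 0.0157 0.3149]
(array([-41. ,  57.5,  11. ]), array([-0.6,  3.9, -1. ]))
scene base [292.1786 112.464 ] mouth [289.6563 145.1711]
side base [293.869  105.6921] mouth [291.2956 145.8543]
```

```bash
cat > seg.py <<'E'
from h import *
def rows(n,img,u,v,w=45):
    u,v=int(u),int(v);i=cv2.GaussianBlur(img,(3,3),0).astype(int);g=i.sum(2)//3
    for y in range(v[0] if isinstance(v,tuple) else v-40,v+60,5):
        print(n,y,' '.join(f"{g[y,x]:3d}{'*' if i[y,x,2]-i[y,x,0]>18 else ' '}" for x in range(u-w,u+w,3)))
E
python3 - <<'E'
from seg import *
print("cols start",290-45)
for n in("scene","side"): rows(n,cv2.imread(f"pics/{n}8.png"),290,125)
E
```

```text
cols start 245
scene 85 102  108  109  108  102   96   93   92   92   91   92   92   94   96   60   11    8   18   78   89   65   65   77   66   42   56   37   23   22   13 
scene 90  84   89   93   95   96   97  104  109   94   92   93   95   95   71   23   18    9   43   93   95   93   87   57   45   29   26   28   38   21   24 
scene 95  94  100  103* 106  105* 104  102  100  112   93   94   95   82   26   16    6   26   88   95   96   95   95   64   22   22   23   24   21   15   19 
scene 100 114* 122* 127* 128* 126* 121* 112* 105  110   95   93   89   36   20    9   17   85   96   96   96   95   95   94   59   22   25   51   54   20   21 
scene 105 136* 140  146  146  146  139* 128* 107   82   94   94   87   65  103  124  137  134  115   96   95   96   88   71   28   10   12    8   21   19   11 
scene 110 129  145  148  146  129  100   61   53   56   68  109  150  156  156  155  155  156  156  154  114   90   36   21   12   11   12   15   24    9    9 
scene 115  50   51   50   51   49   51   55   55   57   58  132  156  156  156  156  156  156  155  156  125   33   22   11    8
[... 4587 characters left out ...]
  83   84   84   83   78   71   78  122  126  123  123  126  125 
side 165  98   97   97   97  100   92   81  134  132  131  129  129  130  131   79   77   79   81   88   81   79   74   71   74   73  123  125  123  125  126 
side 170  98   97   99  116  104  114   96  130  129  130  129  129  129  131  130  120   90   74   73   72   74   73   72   83  123  125  125  126  125  125 
side 175 121  117   85   84   91   92   93   91   94  138  160  147  128  127  130  126  127  128  125  128  127  124  125  124  126  123  126  125  126  124 
side 180  82   83   82   92  125  105   92   91  105  117  115  100   89  105  142  159  120  124  128  126  125  126  127  126  124  125  125  115  109  127
```

The row profiles show the beaker held nearly mouth-down. Its top is at scene (289,114), and it still leans about 8° toward the tool's back. I'll tilt about 8° further and move over the free peg.

Run:
```python
from h import *
print(goal([.588,-.044,.29],45,44))
```

```text
(array([-33.6,  56.7,   3. ]), array([-0.6,  7.9, -1.1]))
```

Request:
move_arm(
  targets=[
    [[0.5,-8,14,1,0,2,0],[0.5,-17,28,2,0,4,-0.5],[0.5,-25,43,2,-0.3,6,-0.8],[0.5,-34,57,3,-0.6,8,-1],[0.5,-34,57,3,-0.6,8,-1],[0.5,-34,57,3,-0.6,8,-1],[0.5,-34,57,3,-0.6,8,-1]],
  ],
)

```text
clock: 20.62
tool_pos: [0.5977, -0.0358, 0.2767]
eef_rot: [0.857, 0.353, 0.348, -0.144]
contact_force: [-0.1, 0.3, -1.2]
opening: 0.642
finger_force: 19.8
```

Run:
```python
from h import *
np.set_printoptions(precision=4,suppress=True)
s=r.get_state();R=Ro.from_quat(s["eef_rot"]).as_matrix();print(s["clock"],s["tool_pos"],s["contact_force"],s["opening"],s["q"],R[:,2],"g",s["tool_pos"]-.019*R[:,2])
print(goal([.588,-.044,.29],45,44))
```

```text
20.625 [ 0.5977 -0.0358  0.2767] [-0.1444  0.2942 -1.2341] 0.6421918220569349 [ 1.0751  0.8856 -1.3186  2.025   0.8625  0.3348 -1.3979] [ 0.4944  0.4918 -0.7168] g [ 0.5883 -0.0452  0.2903]
(array([ 0.2, -1. ,  0.7]), array([ 0.1, -0.2, -0.1]))
```

Request:
move_arm(
  targets=[
    [[0.5,-7,0,7,0,0,0],[0.5,-17,0,17,0,0,0],[0.5,-28,0,28,0,0,0],[0.5,-38,0,39,0,0,0],[0.5,-45,0,46,0,0,0],[0.5,-49,0,50,0,0,0],[0.5,-49,0,50,0,0,0]],
  ],
)

```text
clock: 21.5
tool_pos: [0.5971, -0.0367, 0.2055]
eef_rot: [0.857, 0.353, 0.347, -0.144]
contact_force: [1.1, -0.1, -1.0]
opening: 0.64
finger_force: 19.8
```

```bash
cat > ax.py <<'E'
from h import *
def axis(tag,gz=None):
    s=r.get_state();R=Ro.from_quat(s["eef_rot"]).as_matrix();g=s["tool_pos"]-.019*R[:,2]
    print("clk",s["clock"],"g",g,"z",R[:,2],"F",s["contact_force"],"op",s["opening"],"q",s["q"])
    for n in("scene","side"):
        img=r.snapshot(n)[:,:,::-1].copy();cv2.imwrite(f"pics/{n}{tag}.png",img)
        G=cv2.GaussianBlur(img,(0,0),1).astype(float).mean(2);out=[]
        b,m=pr(g+[0,0,.017],n),pr(g-[0,0,.088],n);c=C[n];hw=c["fx"]*.03/(np.array(c["R"])@g+c["t"])[2]
        for y in range(int(b[1])+14,int(m[1])-1):
            uc=b[0]+(m[0]-b[0])*(y-b[1])/(m[1]-b[1]);d=np.abs(np.gradient(G[y]));e=[]
            for sg in(-1,1):
                x0=int(round(uc+sg*hw));k=x0-7+int(np.argmax(d[x0-7:x0+8]));p=d[k-1:k+2];e.append(k+(p[2]-p[0])/(2*(2*p[1]-p[0]-p[2])+1e-9))
            if abs(e[1]-e[0]-2*hw)<3.5: out.append((y,(e[0]+e[1])/2-uc))
        out=np.array(out)
        if len(out)>5:
            k=np.polyfit(out[:,0],out[:,1],1);print(n,len(out),"base",b,"mouth",m,"hw",hw,"off at base/mouth px",np.polyval(k,b[1]),np.polyval(k,m[1]),"mm/px",30/hw)
        else: print(n,"few",out)
E
python3 - <<'E'
from ax import *
np.set_printoptions(precision=4,suppress=True)
axis(9)
E
```

```text
clk 21.5 g [ 0.5877 -0.046   0.2191] z [ 0.4935  0.4913 -0.7177] F [ 1.1269 -0.0747 -1.0163] op 0.6400443621808057 q [ 0.9609  0.8997 -1.0543  2.09    1.0078  0.1008 -1.4736]
scene 13 base [285.006 121.603] mouth [283.2154 150.6379] hw 12.699025786474177 off at base/mouth px -2.605376205016486 -3.68798033018564 mm/px 2.362385942388842
side 12 base [297.9446 131.583 ] mouth [295.4008 167.4425] hw 11.719707736666159 off at base/mouth px -1.167212109686382 -5.963551245465489 mm/px 2.5597907963303816
```

Run:
```python
import cv2
for n,u0,u1,y0,y1 in(("scene",260,306,116,156),("side",274,318,126,182)):
    g=cv2.GaussianBlur(cv2.imread(f"pics/{n}9.png"),(3,3),0).mean(2).astype(int)
    print(n,"cols",u0,"step2")
    for y in range(y0,y1,4): print(y,' '.join(f"{v:3d}" for v in g[y,u0:u1:2]))
```

```text
scene cols 260 step2
116  53  56  56  55  56  59  77 115 139 147 152 153 152 148 141 122 103  96  94  96  91  73  65
120  55  55  55  55  60 104 147 155 155 155 155 155 155 155 155 154 150 124  98  88  54  27  24
124  57  57  58  65  81 124 153 155 155 155 155 155 155 155 155 156 155 139  78  35  25  21  10
128  89  89  93  95  91  80 112 144 153 155 155 155 155 155 155 153 130  68  29  23  15  11  33
132  96  96  96  96  90  71  69  72  83  98 115 119 119 115 102  78  46  28  18  12  25  64  92
136  95  94  94  94  87  71  69  69  67  65  64  64  62  62  62  59  60  80  88  88  91  95  95
140  96  96  98  96  84  71  69  68  66  65  64  65  63  61  62  58  64  90  96  95  93  92  94
144  95  96  96  95  82  69  69  67  66  65  63  63  62  62  60  57  69  90  96  96  96  96  90
148  95  95  95  94  80  68  67  67  64  64  64  63  62  62  59  57  78  95  95  95  95  96  87
152 114 116 118 112  84  68  67  67  65  63  63  63  62  60  58  62  87  97  96  96  96  92  81
side cols 274 step2
126 127 127 127 126 125 126 124 124 123 119  56  21  20  17  16  14  30  42  42  44  38  23
130 123
[... 488 characters left out ...]
  97 100  98  98  95  92  87  95 150 149 142 141 148 127
154 131 130 130 125  93  92  93  96  99 101  99  98  94  92  84  93 116 108  90  77  83 124
158 131 131 131 120  93  93  94  96  97  99  99  98  94  91  82  83  83  81  77  79 115 126
162 133 133 134 114  93  93  95  98  99 100  98  96  93  89  81  77  76  72  73  76  73  78
166 132 132 132 104  92  91  96  96  99  99  96  95  92  85  76  75  75  73  73  73  73  73
170 130 130 130 120  97  93  96  98  99  98  98  95  90  83  74  73  73  74  74  72  83 110
174 155 143 131 130 130 129 125 117 109 109 108 109 117 125 128 129 127 126 128 127 128 127
178  90  91 105 128 151 160 156 135 127 127 127 128 125 126 126 126 127 127 127 125 128 127
```

Run:
```python
from h import *
a=pose([.588,-.0455,.2195],45,44)
print(goal([.5873,-.0515,.225],85,41.5)); print(goal([.5873,-.0515,.225],65,41.5))
```

```text
(array([-2.5, -4.8, -8.8]), array([ 27.3,  -2.6, -29.5]))
(array([-0.9, -1. , -7.3]), array([ 13.7,  -2.7, -14.9]))
```

Request:
move_arm(
  targets=[
    [[0.5,0,0,-2,5,-0.5,-5],[0.5,-1,-1,-4,9,-1,-10],[0.5,-1,-1,-7,14,-2,-15],[0.5,-1,-2,-8,18,-2.5,-20],[0.5,-2,-3,-8,23,-2.6,-25],[0.5,-2.5,-5,-9,27.3,-2.6,-29.5],[0.5,-2.5,-5,-9,27.3,-2.6,-29.5],[0.5,-2.5,-5,-9,27.3,-2.6,-29.5]],
  ],
)

```text
clock: 22.6
tool_pos: [0.5878, -0.0391, 0.2106]
eef_rot: [0.69, 0.631, 0.261, -0.239]
contact_force: [-0.1, -0.4, -1.0]
opening: 0.642
finger_force: 19.7
```

```bash
cat > look.py <<'E'
from h import *
np.set_printoptions(precision=4,suppress=True,linewidth=200)
def prof(tag,lo=.017,hi=-.088):
    s=r.get_state();R=Ro.from_quat(s["eef_rot"]).as_matrix();g=s["tool_pos"]-.019*R[:,2]
    print("clk",s["clock"],"g",g,"z",R[:,2],"F",s["contact_force"],"op",s["opening"],"q",s["q"])
    for n in("scene","side"):
        i=r.snapshot(n)[:,:,::-1].copy();cv2.imwrite(f"pics/{n}{tag}.png",i)
        G=cv2.GaussianBlur(i,(3,3),0).mean(2).astype(int);b,m=pr(g+[0,0,lo],n),pr(g+[0,0,hi],n);u0=int(m[0])-26
        print(n,"base",b,"mouth",m,"cols",u0,"step2")
        for y in range(int(b[1])-4,int(m[1])+12,4): print(y,' '.join(f"{v:3d}" for v in G[y,u0:u0+50:2]))
    return g
E
python3 -c "
from look import *
prof(10);print(goal([.5873,-.0515,.225],85,41.5))"
```

```text
clk 22.6 g [ 0.5866 -0.0516  0.2248] z [ 0.059   0.6598 -0.7491] F [-0.1267 -0.4286 -1.0156] op 0.6422018022978028 q [ 0.9778  1.2129 -1.4411  1.6082  0.5682  1.0367 -0.4494]
scene base [285.8871 118.226 ] mouth [284.033  147.5321] cols 258 step2
114  50  50  51  54  54  41  26  29  61 118 145 152 153 153 153 152 148 136 114  97  79  39  25  27  53
118  54  55  56  56  55  52  45  88 143 154 154 154 154 154 154 153 154 154 153 133  71  27  24  48  74
122  55  55  55  56  56  59  75 117 149 154 154 155 154 153 154 154 154 154 154 140  73  34  48  81  94
126  64  63  66  75  86  93  92  79 104 140 152 154 154 155 155 154 154 151 134  96  89  94  95  96  95
130  97  96  95  95  95  94  90  74  64  64  74  89 106 114 112 104  88  71  60  68  91  95  93  95  95
134  95  95  94  94  94  94  90  74  64  63  63  62  62  61  62  61  62  59  58  73  92  95  95  95  94
138  94  93  94  96  95  95  92  73  64  62  62  61  62  63  61  62  60  58  57  77  95  95  93  93  93
142  93  95  96  96  96  96  91  70  64  63  62  62  61  62  62  62  60  58  60  83  95  93  93  92  85
146  94  95  95  95  
[... 1169 characters left out ...]
 112 141 135 129 150 129
152 128 128 129 131 131 129 130 110  86  88  91  96  98  98  99  97  96  90  83 139 152 130  99 111 124
156 131 130 129 133 133 130 130 110  84  90  93  96  97  99  97  97  94  89  81  81  80  75 102 126 126
160 132 132 130 130 129 131 132 103  85  91  93  97  98  99  97  95  93  88  80  77  75  72  77 111 126
164 133 132 130 129 130 131 135 100  89  91  95  96  98 100  97  95  92  86  77  73  74  74  74  71  86
168 130 130 130 131 131 131 133 110  89  91  94  98  98  98  97  95  90  84  75  75  74  75  74  76 108
172 134 130 129 129 129 131 129 128 131 123 112 107 103 101 101 100  91  89  87 107 113 115 125 128 126
(array([0.5, 1. , 0.1]), array([ 0. ,  0. , -0.1]))
```

The beaker is now vertical within about 1° and within about 2 mm of the peg axis in both views. I lower it over the peg, the last part slowly.

Request:
move_arm(
  targets=[
    [[0.5,-6,1.5,7,0,-1,0],[0.5,-14,1.5,16,0,-1,0],[0.5,-23,1.5,26,0,-1,0],[0.5,-32,1.5,36,0,-1,0],[0.5,-41,1.5,46,0,-1,0],[0.5,-49,1.5,56,0,-1,0],[0.5,-56,1.5,63,0,-1,0],[0.5,-60,1.5,68,0,-1,0],[0.5,-60,1.5,68,0,-1,0]],
  ],
)

```text
clock: 23.82
tool_pos: [0.5893, -0.039, 0.1195]
eef_rot: [0.692, 0.633, 0.255, -0.234]
contact_force: [0.1, 0.3, -0.9]
opening: 0.643
finger_force: 19.7
```

```bash
python3 -c "
from look import *
prof(11);print(goal([.588,-.0525,.112],85,40.5))"
```

```text
clk 23.825 g [ 0.5882 -0.0513  0.134 ] z [ 0.0565  0.6472 -0.7602] F [ 0.1159  0.2733 -0.8771] op 0.6425973435251351 q [ 0.9536  1.3127 -1.3497  1.6451  0.672   0.9368 -0.4355]
scene base [283.622  143.8335] mouth [282.0213 169.8024] cols 256 step2
139  96  95  94  96  96  81  38  25  35  93 133 147 150 152 151 148 141 123 103  94  67  31  24  47  86
143  94  94  96  95  94  90  65  67 124 152 155 155 155 155 155 155 155 155 147 105  43  24  32  73  91
147  97  95  94  95  95  96  97 110 147 155 155 154 155 155 156 155 154 155 154 113  45  35  66  89  71
151 122 121 118 116 114 109  99  88 106 144 153 155 155 155 154 154 154 152 130  94  91  93  88  68  60
155  62  63  63  64  65  65  64  63  62  67  83 105 119 124 122 117 100  76  61  76  91  91  83  77  62
159  83  75  71  71  68  65  64  62  61  61  61  61  61  61  62  60  60  58  56  59  62  62  62  62  55
163 155 154 153 153 150 147 146 108  67  62  61  62  61  60  62  62  61  59  59  71  74  72  71  64  65
167 155 155 155 155 156 155 150 107  65  62  60  61  61  62  62  61  60  58  77 121 121 115 113 104  87
171 155 155 155 156
[... 1073 characters left out ...]
27 126 128 125 124
184 210 210 210 209 210 211 211 203 150  92  91  95  99  98  97  94  91  84  98 128 129 126 126 127 108
188 208 209 209 208 210 209 209 211 215 129  90  96  96  96  96  94  91  85  85  94 100 120 111 105 113
192 171 191 202 208 204 200 186 149  93  86  93  96  98  98  96  94  89  83  89  92 105 121 126 102  53
196  92  95  97  96  95  94  92  89  81  87  93  96  97  96  95  94  89  84 108 122 124  97  51  52 107
200  93  96  97  98  98  95  92  89  80  78  88  93  97  96  93  91 113 124 125  93  48  43  44  44  45
204  94  96  97  98  97  95  93  89  76  65  65  57  52  62 107 126 123  89  47  41  46  44  42  45  45
(array([-15.8,  -0.5,  16.5]), array([ 0. , -0. , -0.1]))
```

The rim is already below the peg tip and there is no contact force. I continue gently.

Request:
move_arm(
  targets=[
    [[0.5,-2,0,2.3,0,0,0],[0.5,-4,0,4.6,0,0,0],[0.5,-6,0,7,0,0,0],[0.5,-8,0,9.2,0,0,0],[0.5,-9.5,0,11,0,0,0],[0.5,-10.5,0,12.2,0,0,0],[0.5,-10.5,0,12.2,0,0,0]],
  ],
)

```text
clock: 24.8
tool_pos: [0.5893, -0.0391, 0.1036]
eef_rot: [0.692, 0.633, 0.255, -0.234]
contact_force: [0.0, 0.6, -1.4]
opening: 0.64
finger_force: 19.7
```

Request:
move_arm(
  targets=[
    [[0.5,-0.7,0,0.8,0,0,0],[0.5,-1.3,0,1.5,0,0,0],[0.5,-2,0,2.3,0,0,0],[0.5,-2,0,2.3,0,0,0]],
  ],
)

```text
clock: 25.3
tool_pos: [0.5893, -0.0392, 0.1006]
eef_rot: [0.692, 0.633, 0.255, -0.234]
contact_force: [0.3, 0.8, -1.0]
opening: 0.645
finger_force: 19.7
```

Request:
move_arm(
  targets=[
    [[0.5,-0.7,0,0.8,0,0,0],[0.5,-1.3,0,1.5,0,0,0],[0.5,-1.3,0,1.5,0,0,0]],
  ],
)

```text
clock: 25.68
tool_pos: [0.5894, -0.0391, 0.0988]
eef_rot: [0.692, 0.633, 0.255, -0.234]
contact_force: [-0.1, -0.6, -0.5]
opening: 0.644
finger_force: 19.7
```

Request:
move_arm(
  targets=[
    [[0.5,-0.7,0,0.8,0,0,0],[0.5,-1.3,0,1.5,0,0,0],[0.5,-1.3,0,1.5,0,0,0]],
  ],
)

```text
clock: 26.05
tool_pos: [0.5904, -0.0388, 0.0987]
eef_rot: [0.692, 0.633, 0.257, -0.234]
contact_force: [-0.9, -2.9, 5.9]
opening: 0.641
finger_force: 19.8
```

Request:
move_arm(
  targets=[
    [[0.5,-0.7,0,0.8,0,0,0],[0.5,-0.7,0,0.8,0,0,0],[0.5,-0.7,0,0.8,0,0,0]],
  ],
)

```text
clock: 26.42
tool_pos: [0.5911, -0.0387, 0.0986]
eef_rot: [0.692, 0.633, 0.258, -0.233]
contact_force: [0.0, -3.4, 9.0]
opening: 0.641
finger_force: 19.8
```

Contact came at the expected height (rim at z≈0.022, 9 N). I relieve the press, then open the fingers slightly.

Request:
move_arm(
  targets=[
    [[0.5,0.7,0,-0.8,0,0,0],[0.5,1.2,0,-1.4,0,0,0],[0.5,1.2,0,-1.4,0,0,0]],
  ],
)

```text
clock: 26.8
tool_pos: [0.5907, -0.0391, 0.0986]
eef_rot: [0.692, 0.633, 0.256, -0.233]
contact_force: [2.2, -1.2, 5.1]
opening: 0.643
finger_force: 19.6
```

```bash
python3 -c "
from look import *
prof(12)" | grep -v '^1[0-9][0-9] \|^2'
python3 - <<'E'
import sys;sys.path.insert(0,'.')
import os;os.chdir('.')
from h import *
for n,z in(("scene",.127),("side",.127)):
    i=cv2.imread(f"pics/{n}12.png");t=(i.min(2)>(125 if n=="scene" else 175)).astype(np.uint8)
    k,l,st,ce=cv2.connectedComponentsWithStats(t)
    for j in range(1,k):
        if st[j,4]>60 and 255<ce[j][0]<310 and 130<ce[j][1]<205: print(n,st[j],ce[j],pl(ce[j],n,z))
E
```

```text
clk 26.8 g [ 0.5895 -0.0514  0.113 ] z [ 0.0596  0.6477 -0.7596] F [ 2.1662 -1.2499  5.0958] op 0.6426545667238832 q [ 0.9497  1.3399 -1.3304  1.6473  0.6957  0.9139 -0.4288]
scene base [282.7766 149.2126] mouth [281.2515 174.4948] cols 255 step2
side base [295.8605 166.8091] mouth [293.5162 199.6167] cols 267 step2
scene [270 143  23  18 325] [281.54769231 151.46153846] [ 0.59176362 -0.04611329  0.127     ]
scene [ 233  161   58   62 1820] [258.61593407 190.82197802] [0.62791917 0.08334685 0.127     ]
scene [290 188  10  22 168] [294.73809524 198.24404762] [0.5405973  0.09000957 0.127     ]
side [283 164  22  11 184] [293.70108696 169.2826087 ] [ 0.58967463 -0.04119713  0.127     ]
side [262 181  24  12 224] [273.25892857 186.61607143] [0.58401222 0.06375608 0.127     ]
```

The beaker's top centre is (0.590,-0.041) in the side view. That is (+6,-105) mm from the dry beaker, as the 106 mm peg spacing requires. I release and back out along the tool.

Request:
move_arm(
  targets=[
    [[0.68,0,0,0,0,0,0],[0.72,0,0,0,0,0,0],[0.8,0,0,0,0,0,0],[0.85,0,0,0,0,0,0],[0.85,0,0,0,0,0,0]],
  ],
)

```text
clock: 27.52
tool_pos: [0.5892, -0.0392, 0.0974]
eef_rot: [0.692, 0.633, 0.255, -0.234]
contact_force: [-0.4, 0.7, 0.6]
opening: 0.848
finger_force: 0.0
```

Request:
move_arm(
  targets=[
    [[0.85,0,0,-10,0,0,0],[0.85,0,0,-25,0,0,0],[0.85,0,0,-45,0,0,0],[0.85,0,0,-70,0,0,0],[0.85,0,0,-100,0,0,0],[0.85,0,0,-130,0,0,0],[0.85,0,0,-150,0,0,0],[0.5,0,0,-150,0,0,0]],
  ],
)

```text
clock: 28.52
tool_pos: [0.5818, -0.1379, 0.2135]
eef_rot: [0.693, 0.633, 0.256, -0.232]
contact_force: [-0.4, 1.1, -0.2]
opening: 0.758
finger_force: 0.0
```

Run:
```python
from h import *
np.set_printoptions(precision=4,suppress=True)
s=r.get_state();print(s["clock"],s["tool_pos"],s["q"],s["contact_force"])
for n in("scene","side"):
    i=r.snapshot(n)[:,:,::-1].copy();cv2.imwrite(f"pics/{n}13.png",i)
    t=(i.min(2)>(125 if n=="scene" else 175)).astype(np.uint8);k,l,st,ce=cv2.connectedComponentsWithStats(t)
    for j in range(1,k):
        if st[j,4]>60 and 255<ce[j][0]<310 and 130<ce[j][1]<205: print(n,st[j],ce[j],pl(ce[j],n,.127))
print(goal([.42,-.10,.28],5,0),goal([.42,0.0,.089],4,0))
```

```text
28.525 [ 0.5818 -0.1379  0.2135] [ 1.0682  1.215  -1.4135  1.4696  0.5194  1.1995 -0.2733] [-0.4434  1.0759 -0.2103]
scene [269 143  24  18 319] [281.3229 151.3605] [ 0.5924 -0.0463  0.127 ]
scene [ 233  161   58   62 1810] [258.6448 190.4862] [0.628  0.0824 0.127 ]
scene [293 165   9  13  89] [297.427  169.8202] [0.545  0.0051 0.127 ]
scene [290 188  10  22 160] [294.8    198.2562] [0.5404 0.09   0.127 ]
side [283 164  22  11 184] [293.5924 169.212 ] [ 0.5901 -0.0413  0.127 ]
side [262 181  23  12 221] [273.2081 186.6652] [0.584 0.064 0.127]
(array([  48.8, -163.2,  -23.3]), array([-28.2, -33.6,  76.3])) (array([   0.5, -171.8,  186.7]), array([-28.5, -33.4,  77.3]))
```

The beaker stands flat on the peg and did not move on release. Next I shut the fingers and return to tool-down above the gap behind the handle bar, for pushing the drawer home.

Run:
```python
from h import *
print(goal([.497,-.06,.279],4,0))
```

```text
(array([ 83.6, -90. ,   7.7]), array([-28.5, -33.4,  77.3]))
```

Request:
move_arm(
  targets=[
    [[0,8,-9,1,-3,-3.5,8],[0,17,-18,2,-6,-7,16],[0,26,-27,3,-9,-10.5,25],[0,35,-36,4,-13,-15,34],[0,45,-47,4,-16,-19,43],[0,55,-58,5,-19,-22.5,52],[0,64,-69,6,-22,-26,60],[0,74,-80,7,-25.5,-30,69],[0,83.5,-90,8,-28.5,-33.4,77.3],[0,83.5,-90,8,-28.5,-33.4,77.3]],
  ],
)

```text
clock: 29.88
tool_pos: [0.4974, -0.0568, 0.26]
eef_rot: [0.999, 0.039, 0.0, -0.001]
contact_force: [-0.2, -0.3, -0.2]
opening: 0.001
finger_force: 0.0
```

Request:
move_arm(
  targets=[
    [[0,0,0,0,0,0,0],[0,0,0,0,0,0,0]],
  ],
)

```text
clock: 30.12
tool_pos: [0.4967, -0.0614, 0.2589]
eef_rot: [0.999, 0.034, -0.001, -0.001]
contact_force: [0.4, -0.5, -0.6]
opening: 0.003
finger_force: 0.0
```

Run:
```python
from h import *
np.set_printoptions(precision=4,suppress=True)
s=r.get_state();print(s["clock"],s["tool_pos"],s["q"],Ro.from_quat(s["eef_rot"]).as_matrix()[:,2])
print(goal([.497,-.004,.229],4,0),goal([.497,-.004,.0645],4,0))
```

```text
30.125 [ 0.4967 -0.0614  0.2589] [ 0.4904  0.5416 -0.7237  1.8583  0.4445  0.9118 -1.9442] [-0.002   0.0012 -1.    ]
(array([  4.3, -57.2,  49. ]), array([-0.1,  0.1, -0.1])) (array([  4.6, -56.9, 213.5]), array([-0.1,  0.1, -0.1]))
```

Request:
move_arm(
  targets=[
    [[0,2,-20,20,0,0,0],[0,4,-45,50,0,0,0],[0,4,-57,90,0,0,0],[0,4,-57,130,0,0,0],[0,4,-57,165,0,0,0],[0,4,-57,190,0,0,0],[0,4,-57,205,0,0,0],[0,4,-57,213,0,0,0],[0,4,-57,213,0,0,0]],
  ],
)

```text
clock: 31.25
tool_pos: [0.497, -0.0031, 0.0464]
eef_rot: [0.999, 0.035, -0.001, -0.0]
contact_force: [0.6, -0.3, 0.0]
opening: 0.006
finger_force: 0.0
```

Request:
move_arm(
  targets=[
    [[0,3,0,0,0,0,0],[0,6,0,0,0,0,0],[0,9,0,0,0,0,0],[0,12,0,0,0,0,0],[0,16,0,0,0,0,0],[0,21,0,0,0,0,0],[0,27,0,0,0,0,0],[0,34,0,0,0,0,0],[0,41,0,0,0,0,0],[0,48,0,0,0,0,0]],
  ],
)

```text
clock: 32.5
tool_pos: [0.5455, 0.0006, 0.0467]
eef_rot: [0.999, 0.035, -0.0, -0.0]
contact_force: [-1.9, -1.0, 0.9]
opening: 0.005
finger_force: 0.8
```

Request:
move_arm(
  targets=[
    [[0,7,0,0,0,0,0],[0,14,0,0,0,0,0],[0,21,0,0,0,0,0],[0,28,0,0,0,0,0],[0,35,0,0,0,0,0],[0,42,0,0,0,0,0],[0,49,0,0,0,0,0],[0,56,0,0,0,0,0],[0,63,0,0,0,0,0],[0,70,0,0,0,0,0]],
  ],
)

```text
clock: 33.75
tool_pos: [0.6154, 0.0056, 0.0468]
eef_rot: [0.999, 0.035, -0.0, -0.0]
contact_force: [-1.6, -1.8, -0.1]
opening: 0.006
finger_force: 0.9
```

Request:
move_arm(
  targets=[
    [[0,7,0,0,0,0,0],[0,14,0,0,0,0,0],[0,21,0,0,0,0,0],[0,28,0,0,0,0,0],[0,35,0,0,0,0,0],[0,41,0,0,0,0,0],[0,47,0,0,0,0,0],[0,52,0,0,0,0,0],[0,56,0,0,0,0,0],[0,59,0,0,0,0,0]],
  ],
)

```text
clock: 35.0
tool_pos: [0.674, 0.0098, 0.0468]
eef_rot: [0.999, 0.035, -0.0, -0.0]
contact_force: [-1.6, -0.5, 1.2]
opening: 0.004
finger_force: 0.8
```

Request:
move_arm(
  targets=[
    [[0,2,0,0,0,0,0],[0,4,0,0,0,0,0],[0,6,0,0,0,0,0],[0,7,0,0,0,0,0],[0,7,0,0,0,0,0]],
  ],
)

```text
clock: 35.62
tool_pos: [0.6774, 0.01, 0.0467]
eef_rot: [0.999, 0.035, -0.004, 0.0]
contact_force: [-9.1, -1.5, 6.4]
opening: 0.004
finger_force: 4.7
```

Request:
move_arm(
  targets=[
    [[0,1,0,0,0,0,0],[0,2,0,0,0,0,0],[0,2,0,0,0,0,0]],
  ],
)

```text
clock: 36.0
tool_pos: [0.6773, 0.0099, 0.0466]
eef_rot: [0.999, 0.035, -0.006, 0.001]
contact_force: [-12.8, -2.3, 9.1]
opening: 0.003
finger_force: 7.1
```

The drawer is at its stop: TCP at x 0.677, 13 N. I ease off to mid-gap, lift out slowly and check.

Request:
move_arm(
  targets=[
    [[0,-2,0,0,0,0,0],[0,-6,0,0,0,0,0],[0,-12,0,0,0,0,0],[0,-12,0,0,0,0,0],[0,-12,0,-15,0,0,0],[0,-12,0,-40,0,0,0],[0,-12,0,-80,0,0,0],[0,-12,0,-130,0,0,0],[0,-60,0,-180,0,0,0],[0,-110,0,-200,0,0,0]],
  ],
)

```text
clock: 37.25
tool_pos: [0.5743, 0.0037, 0.2503]
eef_rot: [0.999, 0.035, 0.003, -0.001]
contact_force: [-0.2, 0.2, -0.4]
opening: 0.005
finger_force: 0.0
```

Request:
move_arm(
  targets=[
    [[0,-30,0,0,0,0,0],[0,-60,0,0,0,0,0],[0,-90,0,0,0,0,0],[0,-90,0,0,0,0,0]],
  ],
)

```text
clock: 37.75
tool_pos: [0.4821, -0.0039, 0.248]
eef_rot: [0.999, 0.035, -0.0, 0.0]
contact_force: [1.0, -0.4, 0.5]
opening: 0.006
finger_force: 0.0
```

Run:
```python
from h import *
I={n:r.snapshot(n)[:,:,::-1].copy() for n in("scene","side")}
s=r.get_state();print(s["clock"],s["tool_pos"])
for n in I: cv2.imwrite(f"pics/{n}14.png",I[n])
S=[cv2.resize(I[n][y:y+180,x:x+160],(400,450),interpolation=cv2.INTER_CUBIC) for n,x,y in(("scene",170,90),("side",140,100))]
cv2.imwrite("pics/final.png",np.clip(1.4*np.hstack(S).astype(float),0,255).astype(np.uint8))
```

```text
37.85 [ 0.48476974 -0.00346011  0.24782275]
```

View pics/final.png

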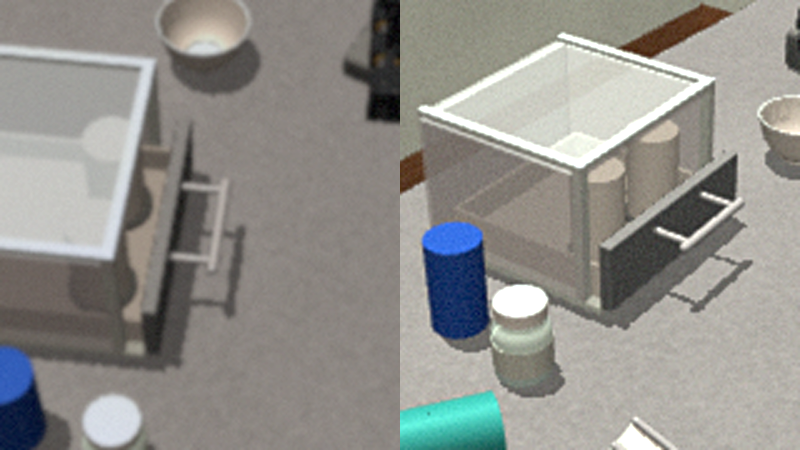

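The drawer is home, with the handle back at its original pixels (225,184)/(214,266). Both beakers stand under the hood, and the jar and tub have not moved. A quick numeric check of the new beaker's height, then I hand in.

Run:
```python
from h import *
for nm,p in(("new",(.588,-.044)),("dry",(.5835,.062))):
    X=np.array([p[0]+.170*.9976,p[1]+.170*.07,0])
    for z in(.127,.14,.022): X[2]=z;print(nm,z,(pr(X,'side')-[140,100])*2.5+[400,0])
a,b=cv2.imread("pics/side1.png"),cv2.imread("pics/side14.png")
print("drawer front diff",np.abs(a[155:220,225:240].astype(int)-b[155:220,225:240]).mean())
print(r.finish_job())
```

```text
new 0.127 [653.25844659 130.45823792]
new 0.14 [653.29173764 120.1656294 ]
new 0.022 [653.00134578 209.94618729]
dry 0.127 [595.98358386 168.87472895]
dry 0.14 [595.71254291 158.1841291 ]
dry 0.022 [598.07141752 251.22462854]
drawer front diff 10.634529914529914
the job is handed in; nothing more can be done
None
```

The job is done and handed in at about 38 s on the robot's clock: the beaker is upside down on the free peg with its rim on the foot, the drawer is fully home, and the dry beaker, jar and tub look undisturbed. I did not re-check the balance in the last pictures; the arm was never lowered near it. On my first pull the drawer opened only briefly or not at all and was found home again, so I hooked it a second time.

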